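Check the bench's latching stop button and re-arm it

ROBOT

A 6-joint arm with a two-finger parallel gripper is mounted at the origin on a cart in front of the work surface, level with it; the furniture and walls round the work are solid. World frame = base frame: x ahead of the robot, y to its left, z up, the work surface at z = 0. Lengths are in m, angles in rad, forces in N, time in s.
With the tool pointing down it reaches from about 0.325 to 0.9 m from the base axis. Payload 6.1 kg.
Tool frame: the origin (TCP) lies midway between the tips of the shut fingers; the grasp point (between the pads) lies 19 mm behind it (r.hold_point_z is the distance from the TCP to the grasp point, in m); z points along the fingers, y is the line along which they close (so a half turn about z gives the same grasp; the last joint's range is limited). The gripper opens to 87 mm and grips with 3 to 60 N. Pads are 19 mm wide; open, the fingers measure 117 mm over their backs; the gripper's body (75 mm by 190 mm) begins 51 mm behind the grasp point.
Start: joints at [1.148, 0.22, 1.526, -0, 1.395, -0.126], TCP at [0.183, 0.598, 0.223] pointing down, gripper open.
Joint ranges: [-2.98, 2.98], [-0.91, 2.08], [0.09, 2.57], [-1.24, 4.39], [0.2, 2.65], [-2.68, 2.68]. Speed limits (rad/s): [2.57, 2.57, 3.01, 3.14, 3.14, 3.14].

INTERFACE

Orientations are given as a unit quaternion [x, y, z, w].
In Python, from bench import r, imaging, sign_off gives the robot as it stands.
- The arm moves only by the shell command python3 -m pendant FILE [OPENING], which reads ROWS from the file FILE. ROWS is a JSON object whose key "ticks" holds a list of rows, 1 to 12 of them, each of 6 numbers: dx, dy, dz in m, then a rotation vector rx, ry, rz in rad; each row is the pose to reach, as a shift and turn from the pose commanded when the command began, along the tool's axes at that moment; what a row does not reach only later rows make up. A row lasts 1/8 s, in which the tool goes at most 0.0625 m and 0.188 rad, less where a joint would pass 70% of its speed; a pose out of reach is approached as far as the arm can. OPENING is the finger opening in m, set as the command begins (- or left out keeps the last). The fingers move at their own pace and stop on an object; the grip force is fixed at half the most. Time passes only in rows, so rows that do not move let the fingers close. It prints the time, the measured TCP pose, the force, the opening and the grip force at its end. Input that does not fit is refused with a message, and nothing moves.
- r.sense(): the state, without advancing time (a new reading comes with each control period).
- imaging.camera(name): name is "side" or "top" or "wrist"; returns the picture (384x512x3 uint8, blue, green, red); there is no depth.
- imaging.camera_params(name): a dict with "fov_y" (degrees; the focal length in pixels is half the picture's height over the tangent of half this angle, whatever the lens; pixels are square), "cx", "cy" (the principal point, pixels), "k1" (the pictures are not rectified: a ray, as slopes to the right and down, at radius r is drawn at 1 + k1 r^2 times it, then the intrinsics apply), "world_to_cam" (4x4, takes a point from world to camera coordinates); the wrist camera has in their place "tool_from_camera" (4x4, takes a point from camera to tool coordinates, whose origin is the TCP and whose axes are the flange's). Camera axes: x right, y up, looking along -z (the intrinsics and any distortion apply to the point x, -y, -z); pixel columns grow to the right and rows downward; lengths in m; the calibration is good to about 2 mm. A picture is of the moment at which its call begins: read the wrist's pose just before it. camera_params takes no time and is no camera call.
- sign_off(): hands the job in; it is judged then, once.
The state is a dict: "t": time; "q": joint angles; "dq": joint speeds; "effort": joint torques, N m; "tcp_pos": TCP position; "ee_rot": TCP orientation; "contact_force": force on the tool from outside, world axes, zero at the start; "moment": the same for the moment, N m; "gripper_width": finger opening in m; "grip_force": force on a finger pad.
Only numpy, scipy, OpenCV 4.12 (cv2) and the standard library are available. Lean on these libraries where they do the work, as an engineer would, in place of code of your own. Each camera call takes 0.05 s, during which the arm holds its last target. There are 200 camera calls.

TASK

Carry out the stop-button check: press the big mushroom head of the stop station in until it latches, and take your hand off it so that it is seen to stay down by itself; then push its grip bar round clockwise with a fingertip, without pinching the bar, until the latch lets go, and let the head come right out again. Finally press the round push-button on the small reset box fully in and let it go, leaving the glassware round about where it stands.

Things in the scene. Friction and masses are not known exactly. Their poses are not given: they have to be found in the camera images.
- station: the stop station: a grey box 120 x 120 mm, 52 mm high, on a 126 mm black foot, fixed to the bench. Origin: centre of its underside on the bench, z up. It carries the mushroom head on a vertical stem at its centre. At any yaw from -0.5 to 0.5 rad
- stop_top (a point): centre of the top of the grip bar of the mushroom head; moves and turns with the head; 116 mm above the bench when the head is out. The head is a black disc 92 mm across, 20 mm thick; the straight grip bar across its top is 74 mm long along this point's y, 14 mm wide along x, and stands 21 mm above the disc (24 mm at its ends). Press on the middle of the bar. z up
- stop_button (a joint): travel of the mushroom head, m: 0 = out, 0.012 = at its stop. A spring of 2 to 4 N pushes it out; the press takes less than 6 N. Pressed past about 0.010 it latches and rests at about 0.0095 when let go; let go earlier it comes out. Turning the head clockwise by about 0.4 rad or more frees the latch and the spring lifts the head
- stop_twist (a joint): turn of the mushroom head, rad: 0 = rest, positive clockwise seen from above, stop at 0.75. A light spring (about 0.05 N m at most) brings it back to 0 when let go
- lead_faces: the two faces of the grip bar that are pushed to turn it clockwise: on its +y half the face towards -x, on its -y half the face towards +x. Turns with the head; origin on the head's axis, 59 mm below point stop_top
- trail_faces: the other two long faces of the grip bar. Pushing on them turns the head anticlockwise, against its stop. Same origin as lead_faces
- reset_box: the reset box: a small grey box 66 x 80 mm, 40 mm high, fixed to the bench, with one round push-button on top. Origin: centre of its underside, z up. Station and reset box stand side by side, either one on the left
- reset_button_top (a point): centre of the top of the round push-button on the reset box (30 mm across), facing up
- reset_button (a joint): travel of the reset push-button, m: 0 = out, 0.006 = fully in (about 4 N); it springs back
- vial_a: glass sample vial with screw cap, 23 mm across, 52 mm high, standing loose on the bench; to be left alone. Origin: centre of its underside
- vial_b: glass sample vial with screw cap, 23 mm across, 52 mm high, standing loose on the bench; to be left alone. Origin: centre of its underside
- crucible: white crucible, 44 mm across, 36 mm high, standing loose on the bench; to be left alone. Origin: centre of its underside
- beaker: glass beaker, 57 mm across, 68 mm high, standing loose on the bench; to be left alone. Origin: centre of its underside
- petri_dish: glass petri dish, 85 mm across, 14 mm high, standing loose on the bench; to be left alone. Origin: centre of its underside
- bottle: amber reagent bottle, 54 mm across, 98 mm high, standing loose on the bench; to be left alone. Origin: centre of its underside

How it is judged:
On the way, in this order (a step that is already met when the one before it is completed fails the run):
1. the mushroom head stays latched down (more than 8 mm in) with the robot off the station (value of joint stop_button above 0.008 m and contact force between each of the fingers, the arm and station below 0.3 N), for 0.3 s.
2. twisted free, the mushroom head is out again (less than 2 mm in) (value of joint stop_button below 0.002 m), for 0.1 s.
3. the reset push-button is pressed in (more than 4 mm) (value of joint reset_button above 0.004 m), for 0.04 s.
At the end, for the whole second after the job is handed in: mushroom head out (less than 2 mm in) and turned back to rest (under 0.1 rad), reset push-button out (less than 1.5 mm in), every vial, crucible, beaker, dish and bottle within 15 mm of where it stood (value of joint stop_button below 0.002 m and value of joint stop_twist below 0.1 rad and value of joint reset_button below 0.0015 m and distance of each of vial_a, vial_b, crucible, beaker, petri_dish, bottle from where it was at the start of the episode below 0.015 m); the robot touches nothing.
It fails at once if the grip bar is pinched between the fingers (pressed on opposite faces at once, over 1 N each) (contact force between the fingers and lead_faces above 1 N and contact force between the fingers and trail_faces above 1 N).
It fails at once if a bystander is shoved, lifted or carried more than 15 mm (distance of any of vial_a, vial_b, crucible, beaker, petri_dish, bottle from where it was at the start of the episode above 0.015 m).
It also fails if it takes over 58 s, if anything falls off the work surface, if the arm or the gripper's body presses on something with over 40 N, if the wrist force passes 120 N, or if a joint passes its speed limit or range.

## Working session

There is one attempt and no reset: what is moved stays moved. The work goes in short steps, Python scripts to look and compute and a shell command to move; the robot and the scene stay as the last step left them, time stands still between calls to the robot, and variables do not carry over. Pictures are saved under pics/ and viewed, at most 10 in all, crops included, and the job is handed in when it is done.

```bash
mkdir -p pics; cat > h.py <<'E'
import numpy as np, cv2
from bench import r, imaging
def shot(n,f=None):
    s=r.sense(); im=imaging.camera(n)
    if f: cv2.imwrite('pics/'+f,im)
    return s,im
def ray(n,uv,s=None):
    p=imaging.camera_params(n); f=192/np.tan(np.radians(p['fov_y'])/2)
    K=np.array([[f,0,p['cx']],[0,f,p['cy']],[0,0,1.]])
    a=cv2.undistortPoints(np.array([[uv]],float),K,np.array([p['k1'],0,0,0.]))[0,0]
    d=np.array([a[0],-a[1],-1])
    if n=='wrist':
        from scipy.spatial.transform import Rotation as R
        T=np.eye(4);T[:3,:3]=R.from_quat(s['ee_rot']).as_matrix();T[:3,3]=s['tcp_pos']
        M=T@p['tool_from_camera']
    else: M=np.linalg.inv(p['world_to_cam'])
    return M[:3,3],M[:3,:3]@d
def plane(n,uv,z,s=None):
    o,d=ray(n,uv,s); return o+d*(z-o[2])/d[2]
def tri(*rays):
    A=0;b=0
    for o,d in rays:
        d=d/np.linalg.norm(d);P=np.eye(3)-np.outer(d,d);A=A+P;b=b+P@o
    return np.linalg.solve(A,b)
E
python3 - <<'E'
from h import *
a=shot('top')[1];b=shot('side')[1]
cv2.imwrite('pics/top.png',cv2.resize(a,(800,600)));cv2.imwrite('pics/side.png',cv2.resize(b,(800,600)))
s=r.sense();print({k:np.round(v,3) for k,v in s.items()})
for n in('top','side'):
    p=imaging.camera_params(n);print(n,np.linalg.inv(p['world_to_cam'])[:3,3],p['fov_y'],p['k1'])
E
```

```text
{'t': np.float64(0.1), 'q': array([ 1.148,  0.221,  1.528, -0.   ,  1.395, -0.126]), 'dq': array([ 0.001, -0.001, -0.001,  0.   , -0.   ,  0.001]), 'effort': array([ 1.0000e-03, -4.9594e+01, -3.8852e+01,  7.0000e-02,  5.1000e-02,
        0.0000e+00]), 'tcp_pos': array([0.183, 0.597, 0.222]), 'ee_rot': array([ 0.148,  0.989, -0.001, -0.   ]), 'contact_force': array([-1.179,  0.505,  0.148]), 'moment': array([ 0.018, -0.014,  0.022]), 'grip_force': np.float64(0.0), 'gripper_width': np.float64(0.088)}
top [0.45756648 0.01053736 1.57502874] 49.97284679497614 -0.034657928260162014
side [ 0.24457503 -0.67743649  0.74519265] 57.06222240131087 -0.00874084737395644
```

View pics/top.png

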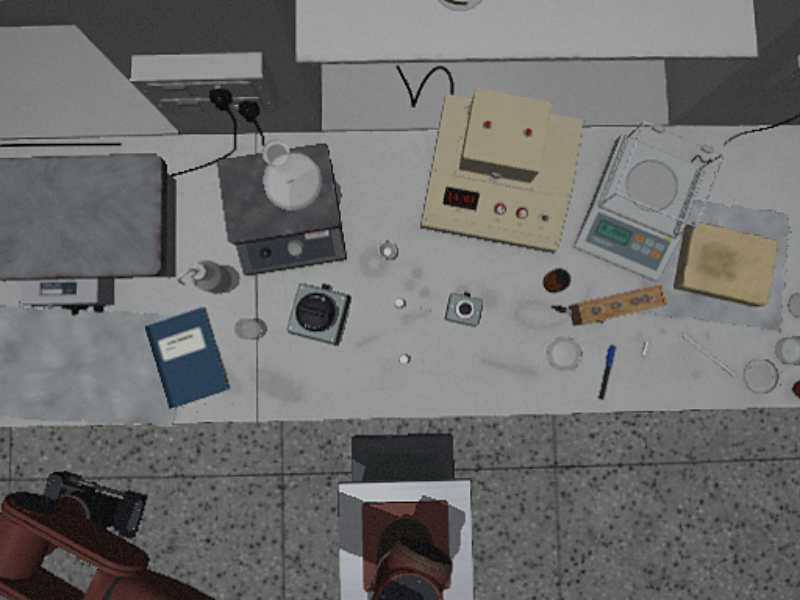

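View pics/side.png

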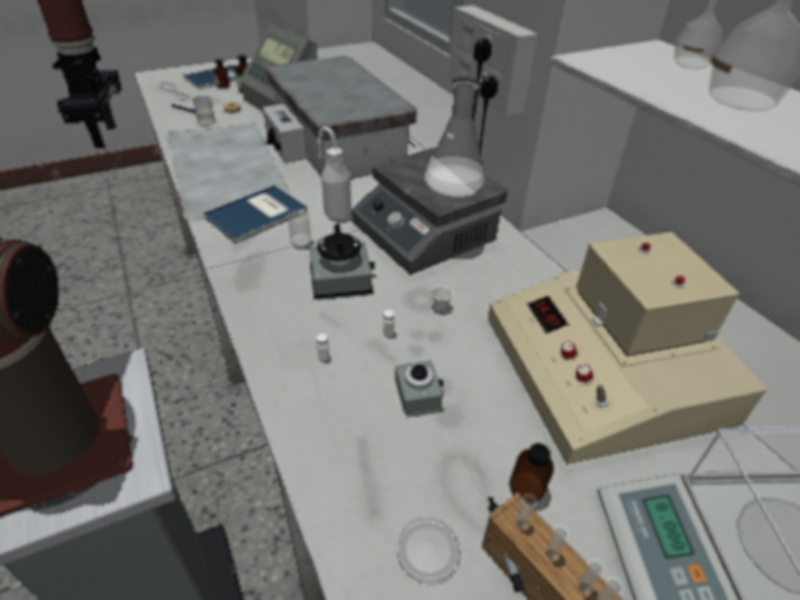

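The top view shows the station at about (317,312) and the reset button at (464,309) in 800-px coordinates. The side view has the head at (340,245) and the reset button at (419,372). The vials lie between them at (400,302) and (404,358) in top, and the beaker is at (250,328), left of the station.

```bash
python3 - <<'E'
from h import *
k=512/800
for nm,a,b in(('head',(317,312),(340,245)),('reset',(464,309),(419,372))):
    a=[x*k for x in a];b=[x*k for x in b]
    print(nm,tri(ray('top',a),ray('side',b)).round(4))
for nm,u,z in(('vialN',(400,302),.05),('vialS',(404,358),.05),('beaker',(250,328),.06),('cruc',(389,250),.03),('dish',(565,353),.01),('washb',(205,270),.15),('bottle',(556,280),.09)):
    print(nm,plane('top',[x*k for x in u],z).round(3))
a=shot('top')[1];b=shot('side')[1]
c=cv2.resize(a[175:225,175:235],(480,400),interpolation=cv2.INTER_CUBIC)
d=cv2.resize(b[135:195,190:250],(320,320),interpolation=cv2.INTER_CUBIC)
o=np.zeros((400,800,3),np.uint8);o[:,:480]=c;o[:320,480:]=d;cv2.imwrite('pics/z.png',o)
from scipy.spatial.transform import Rotation as R
print(R.from_quat(r.sense()['ee_rot']).as_matrix().round(3)); print(imaging.camera_params('wrist'))
E
```

```text
head [0.557  0.191  0.0886]
reset [ 0.5585 -0.1531  0.055 ]
vialN [ 0.577 -0.001  0.05 ]
vialS [ 0.444 -0.007  0.05 ]
beaker [0.523 0.353 0.06 ]
cruc [0.706 0.023 0.03 ]
dish [ 0.446 -0.401  0.01 ]
washb [0.651 0.432 0.15 ]
bottle [ 0.617 -0.366  0.09 ]
[[-0.956  0.292 -0.001]
 [ 0.292  0.956 -0.001]
 [ 0.    -0.001 -1.   ]]
{'fov_y': 63.141506276773896, 'cx': 253.3988620562488, 'cy': 189.73923137670192, 'k1': -0.035697287648460356, 'tool_from_camera': array([[-9.74480703e-05,  9.69782062e-01,  2.43972831e-01,
         6.66576151e-02],
       [ 9.99998553e-01, -3.19811363e-04,  1.67065837e-03,
         2.18848221e-04],
       [ 1.69819980e-03,  2.43972641e-01, -9.69780628e-01,
        -1.62449162e-01],
       [ 0.00000000e+00,  0.00000000e+00,  0.00000000e+00,
         1.00000000e+00]])}
```

View pics/z.png

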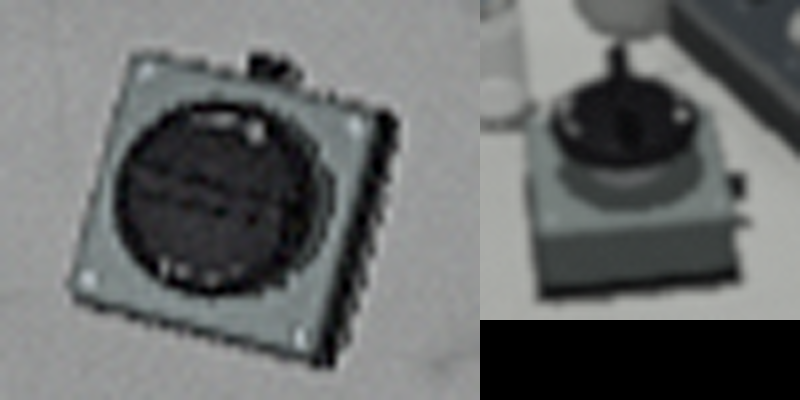

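The crops show the station's sides turned to a yaw of about -0.27, with the bar running left-right along the station's y. The tool's axes are already nearly aligned with the station, so I move over it with the fingers shut for a wrist view.

```bash
echo '{"ticks": [[-0.426,-0.281,-0.047,0,0,0],[-0.426,-0.281,-0.047,0,0,0],[-0.426,-0.281,-0.047,0,0,0],[-0.426,-0.281,-0.047,0,0,0],[-0.426,-0.281,-0.047,0,0,0],[-0.426,-0.281,-0.047,0,0,0],[-0.426,-0.281,-0.047,0,0,0],[-0.426,-0.281,-0.047,0,0,0],[-0.426,-0.281,-0.047,0,0,0],[-0.426,-0.281,-0.047,0,0,0],[-0.426,-0.281,-0.047,0,0,0],[-0.426,-0.281,-0.047,0,0,0]]}' > path.dat && python3 -m pendant path.dat 0
python3 - <<'E'
from h import *
s,i=shot('wrist','w1.png'); np.save('w1.npy',np.r_[s['tcp_pos'],s['ee_rot']])
E
```

```text
t: 1.7
tcp_pos: [0.507, 0.2057, 0.2694]
ee_rot: [0.147, 0.989, 0.0, -0.0]
contact_force: [-0.5, -0.6, 0.4]
gripper_width: 0.0004
grip_force: 0.0
```

View pics/w1.png

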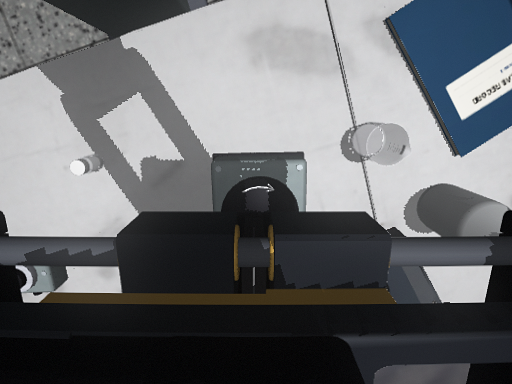

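The wrist view looks towards the robot (image up is tool +x): the head is half hidden by the fingers at (260,190), the vial is at (85,165) and the beaker at (375,140). I go further forward so that the head comes clear of the fingers.

```bash
echo '{"ticks": [[-0.05,0.03,-0.01,0,0,0],[-0.1,0.03,-0.02,0,0,0],[-0.1,0.03,-0.02,0,0,0],[-0.1,0.03,-0.02,0,0,0]]}' > path.dat && python3 -m pendant path.dat
python3 - <<'E'
from h import *
s,i=shot('wrist','w2.png'); np.save('w2.npy',np.r_[s['tcp_pos'],s['ee_rot']])
E
echo '{"ticks": [[0,-0.06,0,0,0,0],[0,-0.06,0,0,0,0],[0,-0.06,0,0,0,0]]}' > path.dat && python3 -m pendant path.dat
python3 - <<'E'
from h import *
s,j=shot('wrist','w3.png'); np.save('w3.npy',np.r_[s['tcp_pos'],s['ee_rot']])
i=cv2.imread('pics/w2.png')
o=np.vstack([np.hstack([cv2.resize(a[:225,100:412],(400,288)) for a in (i,j)])])
cv2.imwrite('pics/w23.png',o)
E
```

```text
t: 2.25
tcp_pos: [0.6116, 0.2045, 0.2889]
ee_rot: [0.148, 0.989, -0.0, -0.001]
contact_force: [-0.1, -0.2, 0.9]
gripper_width: 0.0004
grip_force: 0.0
t: 2.68
tcp_pos: [0.5943, 0.1471, 0.2902]
ee_rot: [0.148, 0.989, 0.0, 0.0]
contact_force: [0.3, 0.7, 0.7]
gripper_width: 0.0002
grip_force: 0.0
```

View pics/w23.png

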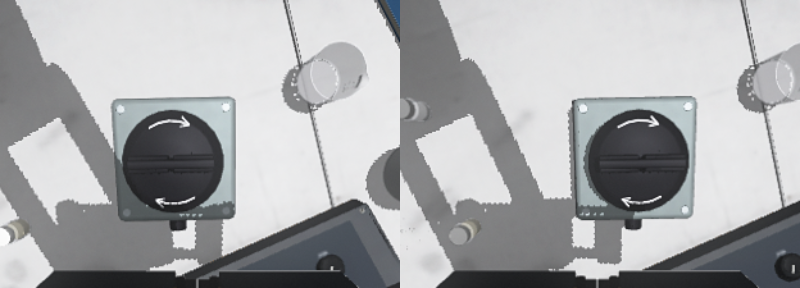

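Both views show the black disc clear of the fingers, with its centre at about (234,126) px in w2 and (284,125) px in w3. The bar lies horizontal, along tool y. Next I measure by contours.

```bash
python3 - <<'E'
from h import *
R=[];BX=[]
for n,c0 in(('w2',(234,126)),('w3',(284,125))):
    im=cv2.imread(f'pics/{n}.png');g=im.max(2)
    m=((g<75)*255).astype(np.uint8); m[:, :c0[0]-48]=0;m[:,c0[0]+48:]=0;m[:c0[1]-45]=0;m[c0[1]+42:]=0
    m=cv2.morphologyEx(m,cv2.MORPH_CLOSE,np.ones((7,7)));m=cv2.morphologyEx(m,cv2.MORPH_OPEN,np.ones((15,15)))
    c=max(cv2.findContours(m,0,1)[0],key=cv2.contourArea);e=cv2.fitEllipse(c)
    v=np.load(n+'.npy');s=dict(tcp_pos=v[:3],ee_rot=v[3:])
    R.append((e[0],s))
    # grey-green box: white screws at corners
    w=((im.min(2)>190)*255).astype(np.uint8);w[c0[1]+50:]=0
    k=[cv2.minEnclosingCircle(q)[0] for q in cv2.findContours(w,0,1)[0] if cv2.contourArea(q)<40]
    k=[p for p in k if 38<abs(p[0]-c0[0])<60 and 30<abs(p[1]-c0[1])<60]
    print(n,'ellipse',np.round(e[0],1),np.round(e[1],1),'screws',np.round(k,1).tolist())
    for z in(.085,.095): print(z,plane('wrist',e[0],z,s).round(4))
    P=[plane('wrist',p,.052,s) for p in k]
    if len(P)==4: print('box c',np.mean(P,0).round(4)); P=sorted(P,key=lambda p:p[0]); print([q.round(3).tolist() for q in P])
    # bar: shading profile at columns
    x=int(c0[0]); print(g[c0[1]-12:c0[1]+14,x-20:x+21:10].T.tolist())
print(tri(*[ray('wrist',u,s) for u,s in R]).round(4))
from scipy.spatial.transform import Rotation as Q
print(Q.from_quat(r.sense()['ee_rot']).as_matrix().round(4), r.sense()['tcp_pos'])
E
```

```text
w2 ellipse [231.4 129. ] [68.7 81.6] screws [[193.8, 84.9]]
0.085 [0.559  0.1934 0.085 ]
0.095 [0.5587 0.1943 0.095 ]
[[58, 56, 58, 57, 57, 58, 56, 50, 47, 58, 53, 46, 57, 65, 60, 57, 52, 45, 45, 50, 48, 46, 48, 49, 48, 49], [64, 64, 63, 62, 63, 61, 63, 48, 45, 58, 47, 46, 61, 66, 62, 56, 52, 45, 51, 52, 43, 36, 48, 51, 51, 49], [72, 71, 71, 70, 69, 70, 70, 70, 69, 51, 36, 46, 66, 68, 62, 59, 53, 42, 40, 37, 54, 60, 59, 57, 56, 55], [82, 82, 81, 80, 80, 79, 70, 51, 59, 57, 46, 52, 69, 70, 65, 61, 53, 42, 60, 53, 39, 58, 64, 62, 60, 59], [82, 82, 81, 81, 81, 82, 66, 50, 66, 58, 48, 63, 73, 73, 70, 66, 55, 43, 56, 54, 41, 61, 67, 64, 66, 63]]
w3 ellipse [285.2 125.5] [76.9 77.9] screws [[323.0, 87.0], [242.4, 84.0]]
0.085 [0.5566 0.1968 0.085 ]
0.095 [0.5559 0.196  0.095 ]
[[65, 64, 64, 62, 64, 62, 62, 59, 47, 60, 64, 49, 52, 74, 75, 65, 60, 52, 46, 64, 59, 45, 53, 57, 54, 53], [72, 72, 72, 71, 71, 71, 69, 62, 46, 60, 57, 45, 53, 70, 71, 65, 58, 49, 41, 63, 54, 45, 56, 58, 57, 56], [76, 76, 76, 75, 75, 73, 74, 62, 47, 63, 57, 44, 56, 71, 72, 64, 59, 47, 41, 55, 47, 50, 61, 62, 60, 61], [78, 76, 77, 75, 76, 74, 77, 56, 47, 62, 51, 43, 66, 74, 70, 64, 60, 47, 52, 54, 48, 37, 54, 63, 61, 60], [71, 71, 71, 71, 72, 72, 74, 52, 49, 60, 50, 46, 71, 76, 71, 67, 60, 47, 64, 60, 45, 56, 62, 59, 61, 60]]
[0.557  0.1951 0.1007]
[[-9.565e-01  2.918e-01  1.000e-03]
 [ 2.918e-01  9.565e-01  7.000e-04]
 [-8.000e-04  1.000e-03 -1.000e+00]] [0.59454011 0.14743545 0.29017103]
```

```bash
python3 - <<'E'
from h import *
R=[]
for n,c0 in(('w2',(234,126)),('w3',(284,125))):
    im=cv2.imread(f'pics/{n}.png');g=im.max(2)
    m=((g<105)*255).astype(np.uint8); m[:, :c0[0]-44]=0;m[:,c0[0]+44:]=0;m[:c0[1]-44]=0;m[c0[1]+42:]=0
    arrows=(g>150); m=cv2.morphologyEx(m,cv2.MORPH_CLOSE,np.ones((9,9)));m=cv2.morphologyEx(m,cv2.MORPH_OPEN,cv2.getStructuringElement(2,(31,31)))
    c=max(cv2.findContours(m,0,1)[0],key=cv2.contourArea);e=cv2.fitEllipse(cv2.convexHull(c))
    v=np.load(n+'.npy');s=dict(tcp_pos=v[:3],ee_rot=v[3:]);R.append((e[0],s))
    k=[]
    for sx in(-1,1):
        for sy in(-1,1):
            x0,y0=c0[0]+sx*47-10,c0[1]+sy*43-10;q=im[y0:y0+20,x0:x0+20].min(2).astype(float)
            y,x=np.unravel_index(q.argmax(),q.shape);k.append((x0+x,y0+y,q.max()))
    print(n,np.round(e[0],1),np.round(e[1],1),k,plane('wrist',e[0],.09,s).round(4))
    P=[plane('wrist',p[:2],.052,s) for p in k];print('box c',np.mean(P,0).round(4),'y dir',np.round([(P[2]-P[0])[:2],(P[3]-P[1])[:2]],3).tolist())
    sc=np.hypot(*(ray('wrist',e[0],s)[0]-P[0]))if 0 else 0
    mm=im.copy();cv2.ellipse(mm,e,(0,0,255),1)
    R[-1]+=(mm[60:190,170:350],)
print(tri(*[ray('wrist',u,s) for u,s,_ in R]).round(4))
cv2.imwrite('pics/chk.png',cv2.resize(np.hstack([a[2] for a in R]),(800,289)))
E
```

```text
w2 [231.2 132. ] [82.6 93.9] [(np.int64(195), np.int64(83), np.float64(237.0)), (np.int64(186), np.int64(159), np.float64(177.0)), (np.int64(277), np.int64(84), np.float64(248.0)), (np.int64(274), np.int64(173), np.float64(244.0))] [0.562  0.1926 0.09  ]
box c [0.5569 0.1938 0.052 ] y dir [[0.03, 0.095], [0.051, 0.103]]
w3 [283.4 126.4] [78.2 85.5] [(np.int64(245), np.int64(84), np.float64(250.0)), (np.int64(234), np.int64(173), np.float64(239.0)), (np.int64(325), np.int64(80), np.float64(250.0)), (np.int64(329), np.int64(165), np.float64(236.0))] [0.5567 0.1942 0.09  ]
box c [0.5598 0.1967 0.052 ] y dir [[0.024, 0.095], [0.026, 0.121]]
[0.5592 0.1934 0.093 ]
```

View pics/chk.png

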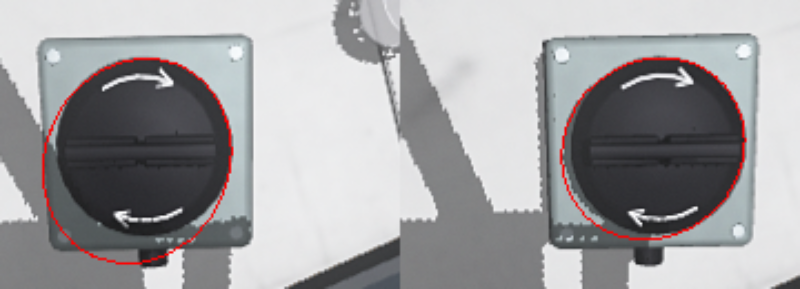

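The red fit is spoiled by shadow, so I read edges directly off this picture (2.222× scale). The disc spans x 57–232 (w2) and 171–344 (w3), y 57–235. The bar centre is at about (138,149) and (265,149), and the screws are clear at the corners.

```bash
python3 - <<'E'
from h import *
S={n:dict(tcp_pos=np.load(n+'.npy')[:3],ee_rot=np.load(n+'.npy')[3:]) for n in('w2','w3')}
f=lambda p:(170+p[0]/2.222-.3,60+p[1]/2.222-.3)
D={'disc':((144.5,146),(257.5,146)),'bar':((138.5,149),(265,149)),
'sTL':((55,54),(161,54)),'sTR':((236,52),(348,51)),'sBL':((62,233),(162,231)),'sBR':((238,228),(339,230))}
c=[]
for k,(a,b) in D.items():
    t=tri(ray('wrist',f(a),S['w2']),ray('wrist',f(b),S['w3']))
    z={'disc':.092,'bar':.116}.get(k,.052)
    p=[plane('wrist',f(a),z,S['w2']),plane('wrist',f(b),z,S['w3'])]
    print(k,t.round(4),p[0].round(4),p[1].round(4))
    if k[0]=='s':c.append(np.mean(p,0))
c=np.array(c);print('box',c.mean(0).round(4)); d=c[1]-c[0]+c[3]-c[2];e=c[0]+c[1]-c[2]-c[3]
print('yaw',np.arctan2(-d[0],d[1]),np.arctan2(-e[1],-e[0]))
E
```

```text
disc [0.5567 0.1979 0.0793] [0.5561 0.1989 0.092 ] [0.5561 0.1967 0.092 ]
bar [0.5563 0.1976 0.1191] [0.5561 0.1974 0.116 ] [0.5568 0.1977 0.116 ]
sTL [0.4943 0.1627 0.0433] [0.4951 0.1642 0.052 ] [0.4955 0.1627 0.052 ]
sTR [0.5241 0.2583 0.0665] [0.5233 0.2595 0.052 ] [0.5239 0.2617 0.052 ]
sBL [0.5912 0.1328 0.0426] [0.5903 0.1349 0.052 ] [0.5896 0.1337 0.052 ]
sBR [0.6189 0.2335 0.0489] [0.6174 0.2337 0.052 ] [0.6192 0.2326 0.052 ]
box [0.5568 0.1979 0.052 ]
yaw -0.2810458382090318 -0.29042138558411895
```

```bash
echo '{"ticks": [[0.0511,0.0371,0.03,0,0,0],[0.0511,0.0371,0.08,0,0,0],[0.0511,0.0371,0.13,0,0,0],[0.0511,0.0371,0.16,0,0,0],[0.0511,0.0371,0.16,0,0,0],[0.0511,0.0371,0.16,0,0,0]]}' > path.dat && python3 -m pendant path.dat
echo '{"ticks": [[0,0,0.008,0,0,0],[0,0,0.013,0,0,0],[0,0,0.018,0,0,0],[0,0,0.022,0,0,0],[0,0,0.022,0,0,0]]}' > path.dat && python3 -m pendant path.dat
```

```text
t: 3.48
tcp_pos: [0.5578, 0.1978, 0.1312]
ee_rot: [0.147, 0.989, 0.0, 0.001]
contact_force: [0.7, 0.8, 0.8]
gripper_width: 0.0005
grip_force: 0.0
t: 4.1
tcp_pos: [0.557, 0.1969, 0.1074]
ee_rot: [0.148, 0.989, 0.0, 0.0]
contact_force: [1.2, -0.1, 1.5]
gripper_width: 0.0008
grip_force: 0.6
```

```bash
echo '{"ticks": [[0,0,0.002,0,0,0],[0,0,0.003,0,0,0],[0,0,0.003,0,0,0]]}' > path.dat && python3 -m pendant path.dat
echo '{"ticks": [[0,0,0.002,0,0,0],[0,0,0.002,0,0,0]]}' > path.dat && python3 -m pendant path.dat
```

```text
t: 4.47
tcp_pos: [0.557, 0.1969, 0.1046]
ee_rot: [0.148, 0.989, 0.0, 0.0]
contact_force: [1.3, 0.3, 2.9]
gripper_width: 0.0003
grip_force: 1.5
t: 4.72
tcp_pos: [0.5575, 0.197, 0.1042]
ee_rot: [0.148, 0.989, 0.0, 0.001]
contact_force: [-2.5, -1.1, 10.4]
gripper_width: 0.0004
grip_force: 5.5
```

The head is on its stop (10 N at z = 0.104). I lift off, dwell, and look.

```bash
echo '{"ticks": [[0,0,-0.02,0,0,0],[0,0,-0.06,0,0,0],[-0.01,0,-0.12,0,0,0],[-0.06,0,-0.17,0,0,0],[-0.06,0,-0.185,0,0,0],[-0.06,0,-0.185,0,0,0],[-0.06,0,-0.185,0,0,0]]}' > path.dat && python3 -m pendant path.dat
python3 - <<'E'
from h import *
s,i=shot('wrist','w4.png'); np.save('w4.npy',np.r_[s['tcp_pos'],s['ee_rot']]); print(s['tcp_pos'],s['contact_force'])
j=shot('top')[1]
cv2.imwrite('pics/w4c.png',np.hstack([cv2.resize(i[60:190,170:350],(416,300)),cv2.resize(shot('side')[1][135:195,190:250],(300,300))]))
E
```

```text
t: 5.6
tcp_pos: [0.613, 0.1794, 0.2859]
ee_rot: [0.148, 0.989, -0.0, -0.001]
contact_force: [0.5, -0.0, 0.3]
gripper_width: 0.0002
grip_force: 0.0
[0.61302316 0.17938976 0.28590613] [ 0.48600569 -0.03700868  0.32378826]
```

View pics/w4c.png

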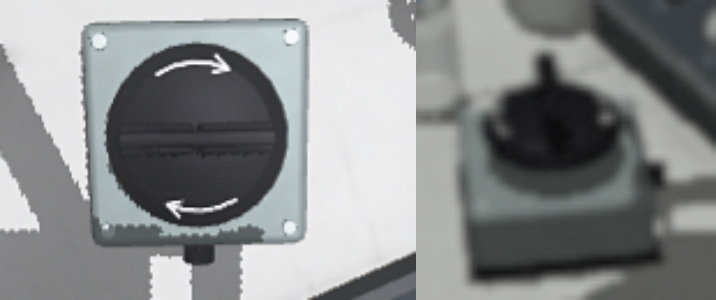

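The side crop shows the head lower (smaller gap to the box) with the robot away, so it is latched. The bar is still at rest orientation. Next I put the shut fingers beside the bar's +y half, on the −x face.

```bash
echo '{"ticks": [[0.05,0.02,0.02,0,0,0],[0.083,0.034,0.07,0,0,0],[0.083,0.034,0.12,0,0,0],[0.083,0.034,0.16,0,0,0],[0.083,0.034,0.16,0,0,0]]}' > path.dat && python3 -m pendant path.dat
echo '{"ticks": [[0,0,0.01,0,0,0],[0,0,0.02,0,0,0],[0,0,0.027,0,0,0],[0,0,0.027,0,0,0]]}' > path.dat && python3 -m pendant path.dat
```

```text
t: 6.38
tcp_pos: [0.5408, 0.2353, 0.1229]
ee_rot: [0.148, 0.989, -0.002, -0.004]
contact_force: [0.2, -0.3, 0.8]
gripper_width: 0.0003
grip_force: 0.0
t: 6.88
tcp_pos: [0.5445, 0.236, 0.1002]
ee_rot: [0.148, 0.989, -0.0, -0.0]
contact_force: [0.3, 0.4, 0.4]
gripper_width: 0.0003
grip_force: 0.0
```

```bash
echo '{"ticks": [[-0.004,0,0,0,0,0],[-0.007,0,0,0,0,0],[-0.01,0,0,0,0,0],[-0.013,0,0,0,0,0],[-0.015,0,0,0,0,0],[-0.015,0,0,0,0,0]]}' > path.dat && python3 -m pendant path.dat
python3 - <<'E'
from h import *
s=r.sense();print(s['contact_force'],s['moment'])
i=shot('side')[1]
cv2.imwrite('pics/s5.png',cv2.resize(i[125:195,180:260],(640,560),interpolation=cv2.INTER_CUBIC))
E
```

```text
t: 7.62
tcp_pos: [0.5593, 0.2316, 0.1006]
ee_rot: [0.148, 0.989, 0.0, 0.0]
contact_force: [-2.0, 0.4, 1.3]
gripper_width: 0.0005
grip_force: 0.7
[-2.04451999  0.37021433  1.32050185] [0.16888875 0.1750509  0.04619833]
```

View pics/s5.png

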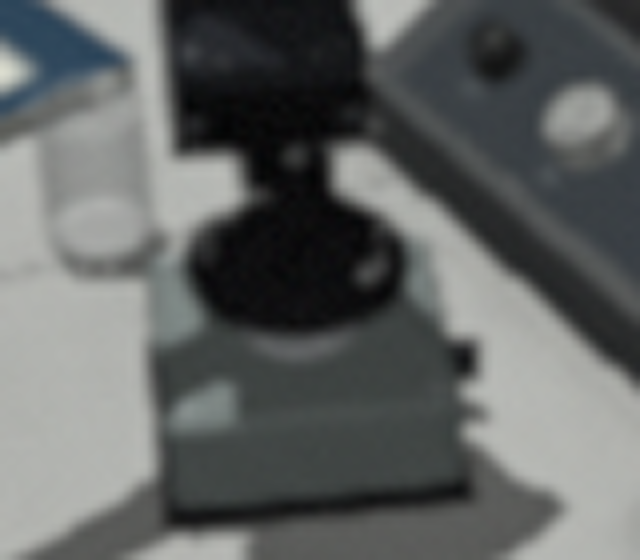

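The side view shows the head turned (right arrow shifted to about (375,270)), with the gap below it apparently opening. I push slightly more, then back off.

```bash
echo '{"ticks": [[-0.002,0,0,0,0,0],[-0.003,0,0,0,0,0],[-0.003,0,0,0,0,0],[-0.003,0,0,0,0,0]]}' > path.dat && python3 -m pendant path.dat
echo '{"ticks": [[0.007,0,0,0,0,0],[0.014,0,0,0,0,0],[0.02,0,0,0,0,0],[0.02,0,-0.03,0,0,0],[0.02,0,-0.09,0,0,0],[-0.03,-0.03,-0.15,0,0,0],[-0.08,-0.034,-0.185,0,0,0],[-0.08,-0.034,-0.185,0,0,0],[-0.08,-0.034,-0.185,0,0,0]]}' > path.dat && python3 -m pendant path.dat
python3 - <<'E'
from h import *
s,i=shot('wrist','w6.png'); np.save('w6.npy',np.r_[s['tcp_pos'],s['ee_rot']])
j=shot('side')[1]
cv2.imwrite('pics/w6c.png',np.hstack([cv2.resize(i[60:190,170:350],(416,300)),cv2.resize(j[135:195,190:250],(300,300))]))
E
```

```text
t: 8.18
tcp_pos: [0.5618, 0.2308, 0.1004]
ee_rot: [0.148, 0.989, -0.0, -0.0]
contact_force: [-2.3, 0.5, 0.4]
gripper_width: 0.0007
grip_force: 0.7
t: 9.3
tcp_pos: [0.6296, 0.1743, 0.2866]
ee_rot: [0.149, 0.989, 0.0, 0.001]
contact_force: [-0.9, 0.4, -1.4]
gripper_width: 0.0001
grip_force: 0.0
```

View pics/w6c.png

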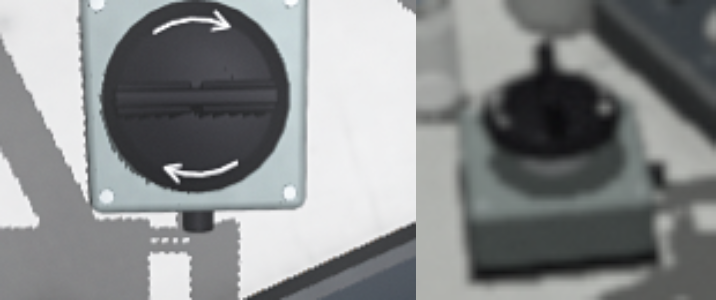

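The head is out again (ring visible, disc larger and higher) and the bar is back at rest. Now the reset box, with two wrist views combined into one picture.

```bash
echo '{"ticks": [[-0.0877,-0.334,0,0,0,0],[-0.0877,-0.334,0,0,0,0],[-0.0877,-0.334,0,0,0,0],[-0.0877,-0.334,0,0,0,0],[-0.0877,-0.334,0,0,0,0],[-0.0877,-0.334,0,0,0,0],[-0.0877,-0.334,0,0,0,0],[-0.0877,-0.334,0,0,0,0]]}' > path.dat && python3 -m pendant path.dat
python3 - <<'E'
from h import *
s,i=shot('wrist','w7.png'); np.save('w7.npy',np.r_[s['tcp_pos'],s['ee_rot']])
E
echo '{"ticks": [[0,-0.05,0,0,0,0],[0,-0.05,0,0,0,0],[0,-0.05,0,0,0,0]]}' > path.dat && python3 -m pendant path.dat
python3 - <<'E'
from h import *
s,j=shot('wrist','w8.png'); np.save('w8.npy',np.r_[s['tcp_pos'],s['ee_rot']])
i=cv2.imread('pics/w7.png')
o=np.hstack([cv2.resize(a[50:200,156:356],(400,300),interpolation=cv2.INTER_CUBIC) for a in(i,j)])
cv2.imwrite('pics/w78.png',o)
E
```

```text
t: 10.4
tcp_pos: [0.6142, -0.1685, 0.2846]
ee_rot: [0.147, 0.989, 0.001, -0.001]
contact_force: [0.9, -0.5, -0.3]
gripper_width: 0.0003
grip_force: 0.0
t: 10.82
tcp_pos: [0.6003, -0.2164, 0.2855]
ee_rot: [0.147, 0.989, 0.0, -0.0]
contact_force: [0.4, 0.8, -0.2]
gripper_width: 0.0006
grip_force: 0.0
```

View pics/w78.png

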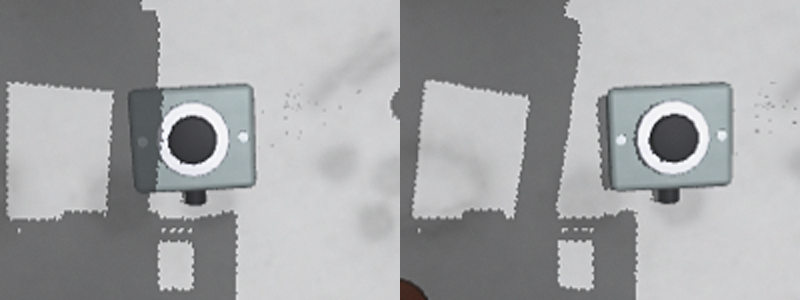

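The black button with its white bezel is centred at about (252,119.5) px in w7 and (292.5,119) in w8.

```bash
python3 - <<'E'
from h import *
R=[]
for n,c in(('w7',(252,119)),('w8',(292,119))):
    g=cv2.imread(f'pics/{n}.png').max(2)[c[1]-17:c[1]+17,c[0]-17:c[0]+17]
    q=max(cv2.findContours(((g<100)*255).astype(np.uint8),0,1)[0],key=cv2.contourArea)
    e=cv2.fitEllipse(q);u=(e[0][0]+c[0]-17,e[0][1]+c[1]-17)
    v=np.load(n+'.npy');s=dict(tcp_pos=v[:3],ee_rot=v[3:]);R.append(ray('wrist',u,s))
    print(np.round(u,1),np.round(e[1],1),plane('wrist',u,.05,s).round(4),plane('wrist',u,.06,s).round(4))
p=tri(*R);s=r.sense();from scipy.spatial.transform import Rotation as Q
print(p.round(4),(Q.from_quat(s['ee_rot']).inv().apply(p-s['tcp_pos'])).round(4),s['tcp_pos'].round(4))
E
```

```text
[251.7 119.6] [23.  23.2] [ 0.5589 -0.1542  0.05  ] [ 0.5587 -0.154   0.06  ]
[292.4 118.7] [22.8 23.5] [ 0.5591 -0.1533  0.05  ] [ 0.5585 -0.1544  0.06  ]
[ 0.5587 -0.1541  0.0569] [0.058  0.0472 0.2286] [ 0.6004 -0.2162  0.2855]
```

```bash
echo '{"ticks": [[0.03,0.02,0.04,0,0,0],[0.058,0.047,0.08,0,0,0],[0.058,0.047,0.13,0,0,0],[0.058,0.047,0.18,0,0,0],[0.058,0.047,0.21,0,0,0],[0.058,0.047,0.21,0,0,0]]}' > path.dat && python3 -m pendant path.dat
echo '{"ticks": [[0,0,0.006,0,0,0],[0,0,0.012,0,0,0],[0,0,0.018,0,0,0],[0,0,0.021,0,0,0],[0,0,0.021,0,0,0]]}' > path.dat && python3 -m pendant path.dat
```

```text
t: 11.62
tcp_pos: [0.5563, -0.1537, 0.0727]
ee_rot: [0.147, 0.989, 0.001, -0.003]
contact_force: [0.2, 0.2, -0.6]
gripper_width: 0.0004
grip_force: 0.0
t: 12.25
tcp_pos: [0.5596, -0.1564, 0.0563]
ee_rot: [0.148, 0.989, -0.0, 0.001]
contact_force: [-0.3, 1.4, 8.2]
gripper_width: 0.0001
grip_force: 4.3
```

```bash
echo '{"ticks": [[0,0,0.003,0,0,0],[0,0,0.003,0,0,0]]}' > path.dat && python3 -m pendant path.dat
for d in 2 3 3 3; do echo '{"ticks": [[0,0,-0.002,0,0,0],[0,0,-0.002,0,0,0]]}' > path.dat && python3 -m pendant path.dat | grep -E 'tcp_pos|contact|grip_f'; done
```

```text
t: 12.5
tcp_pos: [0.5597, -0.1565, 0.0559]
ee_rot: [0.148, 0.989, -0.0, 0.001]
contact_force: [-9.8, 5.0, 26.3]
gripper_width: 0.0003
grip_force: 13.3
tcp_pos: [0.5596, -0.1564, 0.0562]
contact_force: [-3.5, 1.8, 14.0]
grip_force: 7.0
tcp_pos: [0.5595, -0.1564, 0.0566]
contact_force: [2.1, -0.1, 3.3]
grip_force: 1.9
tcp_pos: [0.5588, -0.1563, 0.0578]
contact_force: [2.5, -0.4, 2.7]
grip_force: 1.6
tcp_pos: [0.5582, -0.1561, 0.0594]
contact_force: [1.5, -0.3, 2.7]
grip_force: 1.2
```

Hard stop at 0.056 with a soft spring above it, so the button was fully in. Now I retreat and verify numerically.

```bash
for d in 1 2; do echo '{"ticks": [[0,0,-0.002,0,0,0],[0,0,-0.002,0,0,0]]}' > path.dat && python3 -m pendant path.dat | grep -E 'tcp_pos|contact|grip_f'; done
echo '{"ticks": [[0,0,-0.02,0,0,0],[0,0,-0.07,0,0,0],[0,0,-0.13,0,0,0],[-0.058,-0.047,-0.19,0,0,0],[-0.058,-0.047,-0.22,0,0,0],[-0.058,-0.047,-0.22,0,0,0],[-0.058,-0.047,-0.22,0,0,0]]}' > path.dat && python3 -m pendant path.dat
python3 - <<'E'
from h import *
s,j=shot('wrist','w9.png')
c=(292,119);g=j.max(2)[c[1]-25:c[1]+25,c[0]-25:c[0]+25]
q=max(cv2.findContours(((g<100)*255).astype(np.uint8),0,1)[0],key=cv2.contourArea);e=cv2.fitEllipse(q)
print(s['tcp_pos'],np.round(e,1) if 0 else e)
u=(e[0][0]+c[0]-25,e[0][1]+c[1]-25);print(plane('wrist',u,.06,s))
b=cv2.imread('pics/top.png');t=cv2.resize(shot('top')[1],(800,600))
d=cv2.absdiff(b,t).max(2)
for n,(x,y) in dict(vN=(400,302),vS=(404,358),beaker=(250,328),cruc=(389,250),dish=(565,353),bottle=(556,280)).items(): print(n,d[y-18:y+18,x-18:x+18].mean().round(1))
E
```

```text
tcp_pos: [0.5579, -0.1559, 0.0613]
contact_force: [0.7, -1.0, 1.2]
grip_force: 0.8
tcp_pos: [0.5579, -0.1557, 0.0632]
contact_force: [-0.0, 0.8, -0.6]
grip_force: 0.0
t: 14.88
tcp_pos: [0.5998, -0.2177, 0.2839]
ee_rot: [0.148, 0.989, 0.0, -0.0]
contact_force: [1.0, -0.4, -0.4]
gripper_width: -0.0001
grip_force: 0.0
[ 0.59975931 -0.21767784  0.28388887] ((26.686582565307617, 24.700559616088867), (22.82033348083496, 23.760801315307617), 55.722389221191406)
[ 0.55840834 -0.15451015  0.06      ]
vN 14.6
vS 14.8
beaker 13.4
cruc 14.1
dish 27.9
bottle 75.9
```

The contact ran from 0.0622 down to 0.0562, so the button travelled its full 6 mm and sprang back. The arm is clear of everything; the changed patches at the dish and bottle fit the arm or its shadow, as nothing was ever touched there.

```bash
python3 -c "
from bench import sign_off; print(sign_off())"
```

```text
the job is handed in; nothing more can be done
None
```

I did the full stop-button check and handed it in, but `sign_off()` returned no verdict: the head latched and stayed down by itself, a fingertip turned it free and it came right out, and the reset button went its full 6 mm in and sprang back. The glassware should be untouched, though in my last top view the dish and bottle spots looked changed, most likely the arm or its shadow, and I didn't check that.

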